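# Set out a sampling place round the instrument case

## Robot

A 7-joint arm with a two-finger parallel gripper is mounted at the origin on a cart in front of the work surface, level with it; the furniture and walls round the work are solid. World frame = base frame: x ahead of the robot, y to its left, z up, the work surface at z = 0. Lengths are in m, angles in rad, forces in N, time in s.
With the tool pointing down it reaches from about 0.425 to 0.95 m from the base axis. Payload 4.7 kg.
Tool frame: the origin (TCP) lies on the centre line of the jaws, within the pads' length; the fingertips stand 22 mm ahead of it and the grasp point (between the pads) lies 3 mm ahead of it; z points along the fingers, y is the line along which they close (so a half turn about z gives the same grasp; the last joint's range is limited). The gripper opens to 85 mm and grips with 20 to 120 N. Pads are 22 mm wide; open, the fingers measure 114 mm over their backs; the gripper's body (76 mm by 85 mm) begins 54 mm behind the grasp point. The pads swing forward as they close: fully open they stand 13 mm farther back than shut.
Start: joints at [1.107, 0.469, -0.049, 1.532, 0.024, 1.141, -0.082], TCP at [0.284, -0.612, 0.253] pointing down, gripper open.
Joint ranges: [-2.59, 2.59], [-0.33, 1.99], [-1.39, 1.29], [0.1, 2.45], [-1.04, 4.18], [0.21, 1.99], [-2.66, 2.66]. Speed limits (rad/s): [2.57, 2.57, 3.14, 3.14, 3.14, 3.14, 3.14].

## Interface

Orientations are given as a unit quaternion [x, y, z, w].
In Python, from cell import env, imaging gives the robot as it stands. The module is installed in compiled form; this text tells all that it offers.
- The arm moves only by the tool play_rows, never from a script. Its arguments are lists of equal length, an entry for each row: "delta_pos": the shift along the tool's x, y, z in units of 50 mm (1.0 is 50 mm), a list of three; "spin": the turn about the tool's z in units of 5 degrees (1.0 is 5 degrees). In form: {"delta_pos": [[dx, dy, dz], ...], "spin": [spin, ...]}. A call has 1 to 12 rows; each row is the pose to reach, as a shift and turn from the pose commanded when the call began, along the tool's axes at that moment; what a row does not reach only later rows make up. A row lasts 1/10 s, in which the tool goes at most 50 mm and 8.59 degrees, less where a joint would pass 70% of its speed; a pose out of reach is approached as far as the arm can. A call with a gripper value outside its range is refused whole. "claw" is the closure, from -1 (fully open) to 1 (shut), set as the call begins (left out, the last holds). The fingers move at their own pace and stop on an object; "newtons" is the grip in N (left out, the last holds). Time passes only in rows, so rows that repeat a pose let the fingers close. It gives the time, the measured TCP pose, the force, the opening and the grip force at its end, in the units of the state.
- env.sense(): the state, without advancing time (a new reading comes with each control period).
- imaging.read_camera(name): name is "scene" or "top"; returns a dict with "color" (480x640x3 uint8, blue, green, red), "z_map" (480x640 float32, m along the optical axis (not along the pixel's ray), 0 where there is no reading), "intrinsics" (3x3 intrinsics, pixels), "xyz" and "attitude" of the camera in the world. Camera axes: x right, y down, z forward; pixel columns grow to the right and rows downward; lengths in m; the calibration is good to about 2 mm. A picture is of the moment at which its call begins.
- env.finish_job(): hands the job in; it is judged then, once.
The state is a dict: "time_s": time; "joints": joint angles; "qd": joint speeds; "tau": joint torques, N m; "ee_pos": TCP position; "tcp_rot": TCP orientation; "contact_force": force on the tool from outside, world axes, zero at the start; "wrist_torque": the same for the moment, N m; "gripper_width": finger opening in m; "finger_force": force on a finger pad.
Only numpy, scipy, OpenCV 4.12 (cv2) and the standard library are available. Lean on these libraries where they do the work, as an engineer would, in place of code of your own. Each camera call takes 0.05 s, during which the arm holds its last target. There are 200 camera calls.

## Task

Push the steel instrument case straight back until it stands parallel to the tube rack behind it with about 3 cm clear between the two. Then lift the white sample bottle out of the slanted stand and set it down upright in front of the middle of the case (on the robot's side), about 6 cm clear of it, and finally stand the measuring cylinder upright off the case's left end, in line with the middle of the case, about 4 cm clear of that end. Drop nothing, and leave the lamp, flask, amber bottle, cotton jar and the rest where they are.

Things in the scene. Friction and masses are not known exactly. Their poses are not given: they have to be found in the camera images.
- rack_front (a point): Fixed steel test tube rack at the back with loops and brushes in it, 172 mm long, 85 mm high (tools to 242). This point: foot of the rack's near face, at bench level, about its middle; the +y axis points away from the robot, +x to the robot's right, z up. The near face is the plane y = 0, the end plates are at x = -88 and +84 mm. Position and yaw vary.
- case: Loose closed flat steel case, 109 x 226 x 50 mm, 0.7 to 1 kg, slides at 4 to 12 N, starts askew. Origin: middle of underside; +x away from the robot, +y left, z up. Near face x = -52 mm, far face x = +57, ends y = +-113. Lid stays shut. A wire handle juts 9 mm from the near face at y = -20 to 20, 35 to 40 mm up. Pushed at one near corner, it turns about a point near the other.
- bottle: Loose white plastic sample bottle with a screw cap, body 51 mm diameter, 100 mm tall (tapers above 80 mm), 0.17 kg. Origin: centre of its underside, +z along its axis to the cap. Starts in the slanted stand, axis leaning about 0.62 rad (36 degrees) from vertical, cap towards the robot; draw it out along its axis. Its two sides are free above 40 mm up its axis. Stood up, it may lean 3 degrees by itself.
- stand: Fixed slanted steel draining stand, base 120 x 76 x 6 mm, with an open cradle for the bottle: a back plate 44 mm wide under it up to 72 mm along it, side lips up to 29 mm along it. Origin under the middle of the base; +x away from the robot; the cradle leans to -x. Position and yaw vary.
- cylinder: Loose 100 ml glass measuring cylinder on a plastic foot, 192 mm tall, tube 33 mm diameter from 18 mm up, hexagonal foot 61 mm across (31 mm from the axis), 0.13 kg. Origin at the centre of its underside, z up along its axis. It starts upright left of the fixed magnetic stirrer, which is 93 mm high and stands at world x 0.29 to 0.53, y -0.09 to 0.08: carry things over it.
- lamp: Loose glass spirit lamp, 72 mm diameter, 72 mm high, right of the stirrer near the front; bystander. Origin at the centre of its underside.
- flask: Loose conical flask, 82 mm diameter, 143 mm high, on the right; bystander. Origin at the centre of its underside.
- amber: Loose amber reagent bottle, 68 mm diameter, 151 mm high, on the right (it and the flask change places); bystander. Origin at the centre of its underside.
- jar: Loose glass jar of cotton balls with steel lid, 82 mm diameter, 104 mm high, at the back on the left; bystander. Origin at the centre of its underside.
Not all that is in view belongs to the job. What is shaped like the cylinder but pink is not meant.

How it is judged:
On the way, in this order (a step that is already met when the one before it is completed fails the run):
1. the case stands parallel to the rack, about 3 cm in front of it (y of case in the frame of rack_front between -0.103 and -0.071 m and x of case in the frame of rack_front between -0.09 and 0.09 m and angle between the x axis of case and the y axis of rack_front, either way round below 0.09 rad and angle between case's own z axis and vertical below 0.03 rad and linear speed of case below 0.02 m/s), for 0.2 s.
2. the bottle stands released and upright in front of the middle of the case (x of bottle in the frame of case between -0.1545 and -0.1205 m and y of bottle in the frame of case between -0.017 and 0.017 m and angle between bottle's own z axis and vertical below 0.12 rad and height (world z) of bottle below 0.008 m and linear speed of bottle below 0.03 m/s and contact force between the fingers and bottle below 0.05 N), for 0.2 s.
3. the cylinder stands released and upright off the case's left end (x of cylinder in the frame of case between -0.017 and 0.017 m and y of cylinder in the frame of case between 0.167 and 0.201 m and angle between cylinder's own z axis and vertical below 0.12 rad and height (world z) of cylinder below 0.008 m and linear speed of cylinder below 0.03 m/s and contact force between the fingers and cylinder below 0.05 N), for 0.2 s.
At the end, for the whole second after the job is handed in: Case flat, parallel to the rack within 5 degrees, 14 to 46 mm from it, within 90 mm of its middle sideways. Bottle 43 to 77 mm in front of the case, cylinder 23 to 57 mm off its left end, each within 17 mm of the case's middle line, upright within 7 degrees. All released, at rest (all of step 1 and all of step 2 and all of step 3); the robot touches nothing.
It fails at once if the lamp, flask, amber bottle or jar is moved more than 20 mm or tipped (distance of any of lamp, flask, amber, jar from where it was at the start of the episode above 0.02 m or angle between any of lamp, flask, amber, jar's own z axis and vertical above 0.2 rad).
It fails at once if the bottle or the cylinder is dropped or thrown (faster than 0.5 m/s out of the fingers) ((contact force between the fingers and bottle below 0.02 N and linear speed of bottle above 0.5 m/s) or (contact force between the fingers and cylinder below 0.02 N and linear speed of cylinder above 0.5 m/s)).
It fails at once if the case is tipped more than 15 degrees (angle between case's own z axis and vertical above 0.26 rad).
It also fails if it takes over 72 s, if anything falls off the work surface, if the arm or the gripper's body presses on something with over 40 N, if the wrist force passes 120 N, or if a joint passes its speed limit or range.

## Working session

There is one attempt and no reset: what is moved stays moved. The work goes in short steps, Python scripts to look and compute and a tool call to move; the robot and the scene stay as the last step left them, time stands still between calls to the robot, and variables do not carry over. Pictures are saved under pics/ and viewed, at most 10 in all, crops included, and the job is handed in when it is done.

Besides the shell and the picture viewer there is one more tool, called after "Request:" by a JSON object that holds its "name" and its "arguments", one argument or row to a line. play_rows: Moves the arm, as the interface text tells. Its arguments: {"type":"object","properties":{"delta_pos":{"type":"array","items":{"type":"array","items":{"type":"number"}}},"spin":{"type":"array","items":{"type":"number"}},"claw":{"type":"number"},"newtons":{"type":"number"}},"required":["delta_pos","spin"]}

```bash
mkdir -p pics; cat > h.py <<'E'
from cell import env, imaging
import numpy as np, cv2
from scipy.spatial.transform import Rotation as R
def cam(n):
    c=imaging.read_camera(n); return c
def Rm(c):
    a=np.array(c['attitude'],float)
    return a if a.shape==(3,3) else R.from_quat(a).as_matrix()
def cloud(c):
    K=np.array(c['intrinsics']); z=c['z_map']; v,u=np.mgrid[:480,:640]
    p=np.stack([(u-K[0,2])/K[0,0]*z,(v-K[1,2])/K[1,1]*z,z],-1)
    P=p@Rm(c).T+np.array(c['xyz']); P[z==0]=np.nan
    return P
E
python3 - <<'E'
from h import *
for n in('scene','top'):
    c=cam(n); cv2.imwrite(f'pics/{n}0.png',c['color']); np.savez(f'{n}0.npz',P=cloud(c),c=c['color'])
    print(n,c['xyz'],c['attitude'],np.array(c['intrinsics']).tolist(),(c['z_map']>0).mean())
print(env.sense())
E
```

```text
scene [-0.08144987  0.38369618  0.59508785] [-0.39888725  0.78600121 -0.42450067  0.2070996 ] [[437.21208530884246, 0.0, 319.30044039923536], [0.0, 437.21208530884246, 232.81170968617585], [0.0, 0.0, 1.0]] 0.9773209635416666
top [ 0.43272662 -0.09125136  1.70350227] [ 0.70902303 -0.70426989  0.02439253 -0.02636808] [[606.2921371956787, 0.0, 315.78854362666027], [0.0, 606.2921371956787, 243.24188750058954], [0.0, 0.0, 1.0]] 0.9959895833333333
{'time_s': 0.1, 'joints': array([ 1.10712042,  0.46939294, -0.04860357,  1.53357565,  0.02408508,
        1.14097635, -0.08230015]), 'qd': array([-0.00242261, -0.00159667, -0.00047727, -0.00183726,  0.00087746,
       -0.00089522, -0.00103895]), 'tau': array([ 2.23494935e-03, -5.11512995e+01, -4.66278184e-02, -2.38391948e+01,
        1.07117047e-02,  4.35389360e-03, -1.15794414e-06]), 'ee_pos': array([ 0.28413481, -0.61175484,  0.25234415]), 'tcp_rot': array([ 9.76460490e-01,  2.15694529e-01, -2.11509068e-04, -8.58057713e-04]), 'contact_force': array([ 0.64481941, -0.644213  ,  1.18394667]), 'wrist_torque': array([ 0.04526489,  0.04867675, -0.00017633]), 'finger_force': 0.0, 'gripper_width': 0.08524431255320378}
```

View images.

View pics/scene0.png

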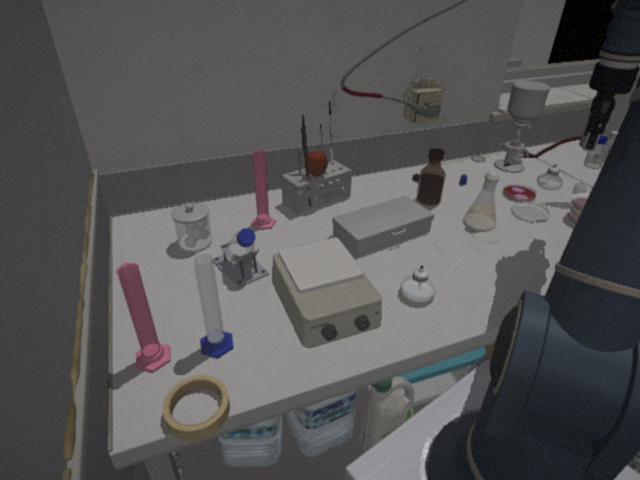

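View pics/top0.png

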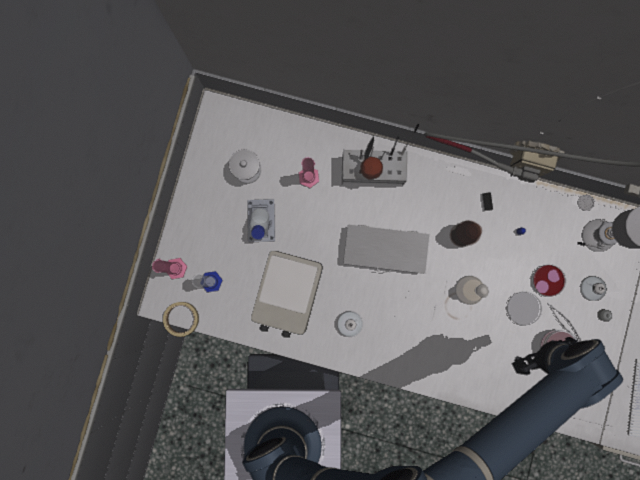

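```bash
python3 - <<'E'
from h import *
d=np.load('top0.npz'); P=d['P']; C=d['c'].astype(int)
v,u=np.mgrid[:480,:640]
def reg(x0,x1,y0,y1,z0,z1):
    return (u>=x0)&(u<=x1)&(v>=y0)&(v<=y1)&(P[...,2]>z0)&(P[...,2]<z1)
def rect(n,m):
    p=P[m][:,:2].astype(np.float32); r=cv2.minAreaRect(p*1000); print(n,len(p),np.round(r[0],1),np.round(r[1],1),round(r[2],2),'z',np.round(np.percentile(P[m][:,2],[5,50,95]),4)); print('   ',np.round(cv2.boxPoints(r),0).tolist())
rect('case',reg(330,440,220,280,.04,.06))
rect('rack',reg(335,415,140,195,.07,.095))
rect('stand',reg(240,280,195,245,.002,.012))
B=(C[...,0]>C[...,2]+40)&(C[...,0]>80)
m=B&reg(195,225,265,300,0.0,.03); rect('cylfoot',m)
m=B&reg(245,275,210,245,0.03,.2); rect('cap',m); print(P[m].mean(0))
m=reg(240,280,195,245,.05,.2); rect('bottle',m)
rect('stirrer',reg(240,330,240,340,.08,.1))
for n,r in dict(lamp=(330,370,305,340),flask=(450,490,270,308),amber=(445,485,215,250),jar=(225,265,145,188)).items():
    rect(n,reg(*r,.02,.3))
d=np.load('scene0.npz'); S=d['P'];C=d['c'].astype(int)
B=(C[...,0]>C[...,2]+40)&(C[...,0]>80)
for n,(a,b,c,e) in dict(foot=(190,240,325,360),cap=(230,262,222,252)).items():
    m=B.copy(); m[:c]=0;m[e:]=0;m[:,:a]=0;m[:,b:]=0
    q=S[m]; print(n,len(q),np.nanmean(q,0),np.nanmin(q,0),np.nanmax(q,0))
E
```

```text
case 3215 [ 534.1 -277.7] [226.1 118.8] 82.8 z [0.0426 0.0487 0.0549]
    [[461.0, -382.0], [579.0, -397.0], [607.0, -173.0], [489.0, -158.0]]
rack 1313 [ 762.6 -243.7] [173.2  83. ] 88.8 z [0.077  0.0841 0.0908]
    [[719.0, -329.0], [802.0, -331.0], [806.0, -158.0], [723.0, -156.0]]
stand 605 [619.9  71.6] [142.3 113.3] 0.69 z [0.0023 0.0052 0.0102]
    [[548.0, 127.0], [549.0, 14.0], [692.0, 16.0], [690.0, 129.0]]
cylfoot 175 [445.9 201.3] [53.1 47.9] 1.44 z [0.0017 0.0081 0.0198]
    [[419.0, 225.0], [420.0, 177.0], [473.0, 178.0], [472.0, 226.0]]
cap 132 [578.1  67.5] [29.4 35.4] 87.86 z [0.0998 0.1089 0.1172]
    [[560.0, 53.0], [595.0, 52.0], [596.0, 82.0], [561.0, 83.0]]
[0.57614587 0.06712499 0.10903426]
bottle 501 [607.  69.] [97.8 49.3] 1.71 z [0.0534 0.0918 0.1145]
    [[557.0, 92.0], [559.0, 43.0], [657.0, 46.0], [655.0, 95.0]]
stirrer 2383 [418.9  -7.5] [145.7 194.4] 74.35 z [0.0836 0.0914 0.0974]
    [[306.0, -51.0], [493.0, -104.0], [532.0, 36.0], [345.0, 89.0]]
lamp 492 [ 331.4 -180. ] [67.5 68.7] 33.63 z [0.022  0.0338 0.0629]
    [[284.0, -170.0], [322.0, -227.0], [379.0, -190.0], [340.0, -133.0]]
flask 593 [ 427.4 -509.7] [63.2 72.7] 86.37 z [0.0243 0.0627 0.1392]
    [[389.0, -539.0], [462.0, -544.0], [466.0, -480.0], [393.0, -476.0]]
amber 650 [ 579.2 -489.4] [67.7 60.3] 24.67 z [0.039  0.0975 0.1522]
    [[536.0, -476.0], [561.0, -531.0], [623.0, -503.0], [597.0, -448.0]]
jar 813 [761.4 111. ] [79.4 80.1] 89.25 z [0.0427 0.0862 0.096 ]
    [[721.0, 72.0], [801.0, 71.0], [802.0, 150.0], [722.0, 151.0]]
foot 291 [0.43775393 0.20141652 0.01025126] [0.420061   0.17672246 0.00513276] [0.47473248 0.22749895 0.02492772]
cap 201 [0.57543087 0.06784792 0.109852  ] [0.56219985 0.05054331 0.09948332] [0.58911829 0.08308544 0.11903953]
```

Request:
{"name": "play_rows", "arguments": {
  "delta_pos": [
    [0.5, -0.5, 0],
    [1.0, -1.0, 0],
    [1.6, -1.5, 0],
    [2.1, -2.0, 0],
    [2.6, -2.5, 0],
    [3.1, -3.0, 0],
    [3.6, -3.5, 0],
    [4.2, -4.0, 0],
    [4.7, -4.5, 0],
    [5.22, -5.0, 0],
    [5.22, -5.0, 0],
    [5.22, -5.0, 0]
  ],
  "spin": [0.5, 1, 1.5, 2.1, 2.6, 3.1, 3.6, 4.2, 4.7, 5.22, 5.22, 5.22],
  "claw": -1
}}

```text
time_s: 1.3
ee_pos: [0.4158, -0.2749, 0.2532]
tcp_rot: [1.0, -0.009, -0.0, 0.0]
contact_force: [-0.5, -0.5, 0.1]
gripper_width: 0.0855
finger_force: 0.0
```

```bash
cat >> h.py <<'E'
def state():
    s=env.sense(); r=R.from_quat(s['tcp_rot']).as_matrix()
    print('t',round(s['time_s'],2),'p',np.round(s['ee_pos'],4),'xax',np.round(np.degrees(np.arctan2(r[1,0],r[0,0])),2),'zax',np.round(r[:,2],3),'F',np.round(s['contact_force'],1),'w',round(s['gripper_width'],4),'ff',round(float(s['finger_force']),2)); return s,r
def goto(x,y,z,yaw):
    s,r=state(); d=r.T@(np.array([x,y,z])-s['ee_pos'])/.05
    cur=np.degrees(np.arctan2(r[1,0],r[0,0])); print('delta',np.round(d,3),'spin',round(-(yaw-cur)/5,3))
E
python3 - <<'E'
from h import *
goto(.415,-.275,.032,-1.2)
# bottle ridge from the stored views
for n in('top','scene'):
    P=np.load(n+'0.npz')['P'].reshape(-1,3)
    b=np.array([.634,.07,.028])
    m=(abs(P[:,1]-.069)<.005)&(P[:,0]>.55)&(P[:,0]<.67)&(P[:,2]>.03); q=P[m]
    for x in np.arange(.555,.67,.01):
        k=abs(q[:,0]-x)<.005
        if k.sum(): print(n,round(x,3),k.sum(),np.round([np.median(q[k][:,2]),q[k][:,2].max()],4))
    m=(P[:,0]>.60)&(P[:,0]<.65)&(P[:,2]>.06)&(abs(P[:,1]-.07)<.04); print(n,np.percentile(P[m][:,1],[1,50,99]))
E
```

```text
t 1.3 p [ 0.4158 -0.2749  0.2532] xax -1.05 zax [-0. -0. -1.] F [-0.5 -0.5  0.1] w 0.0855 ff 0.0
delta [-0.014  0.     4.424] spin 0.029
top 0.555 4 [0.1002 0.103 ]
top 0.565 15 [0.1014 0.1081]
top 0.575 14 [0.1119 0.1176]
top 0.585 15 [0.1149 0.1252]
top 0.595 11 [0.1054 0.114 ]
top 0.605 16 [0.0994 0.1062]
top 0.615 10 [0.0947 0.0997]
top 0.625 12 [0.0793 0.0839]
top 0.635 11 [0.066  0.0742]
top 0.645 12 [0.0535 0.0558]
top 0.655 12 [0.0453 0.0567]
top [0.04550958 0.06754572 0.09178382]
scene 0.565 31 [0.1017 0.1073]
scene 0.575 82 [0.0814 0.1151]
scene 0.585 37 [0.1158 0.1208]
scene 0.595 10 [0.0368 0.0418]
scene 0.605 3 [0.1005 0.101 ]
scene 0.615 2 [0.099  0.0991]
scene [0.06922858 0.08855224 0.09273815]
```

Request:
{"name": "play_rows", "arguments": {
  "delta_pos": [
    [0, 0, 0.6],
    [0, 0, 1.2],
    [0, 0, 1.8],
    [0, 0, 2.4],
    [0, 0, 3.0],
    [0, 0, 3.6],
    [0, 0, 4.1],
    [0, 0, 4.4],
    [0, 0, 4.4]
  ],
  "spin": [0, 0, 0, 0, 0, 0, 0, 0, 0]
}}

```text
time_s: 2.2
ee_pos: [0.4136, -0.2764, 0.0311]
tcp_rot: [1.0, -0.012, -0.002, -0.001]
contact_force: [0.3, 0.1, 0.1]
gripper_width: 0.0855
finger_force: 0.0
```

Request:
{"name": "play_rows", "arguments": {
  "delta_pos": [
    [0.4, 0, 0],
    [0.7, 0, 0],
    [0.95, 0, 0],
    [1.2, 0, 0],
    [1.45, 0, 0],
    [1.7, 0, 0],
    [1.95, 0, 0],
    [2.2, 0, 0],
    [2.4, 0, 0],
    [2.6, 0, 0],
    [2.75, 0, 0],
    [2.75, 0, 0]
  ],
  "spin": [0, 0, 0, 0, 0, 0, 0, 0, 0, 0, 0, 0]
}}

```text
time_s: 3.4
ee_pos: [0.5524, -0.2788, 0.0332]
tcp_rot: [1.0, -0.011, -0.001, 0.0]
contact_force: [-3.3, -0.3, 2.5]
gripper_width: 0.0854
finger_force: 1.7
```

```bash
cat > case.py <<'E'
from h import *
from sys import argv
state()
c=cam('top'); P=cloud(c); cv2.imwrite(f'pics/{argv[1]}.png',c['color'])
q=P[(P[...,2]>.04)&(P[...,2]<.06)&(P[...,0]>.45)&(P[...,0]<.7)&(P[...,1]<-.14)&(P[...,1]>-.43)][:,:2]
m=(q[:,0]>.5); r=cv2.minAreaRect((q*1000).astype(np.float32)); print(np.round(r[0],1),np.round(r[1],1),r[2],np.round(cv2.boxPoints(r)).tolist())
# far edge line: max x per y-bin (edges within the case)
ys=np.arange(-.37,-.18,.01); e=[(y,q[abs(q[:,1]-y)<.005][:,0].max()) for y in ys if (abs(q[:,1]-y)<.005).sum()>8]
e=np.array(e); k=np.polyfit(e[:,0],e[:,1],1); print('far edge slope',k[0],'x at -.28',np.polyval(k,-.28),'res',np.std(e[:,1]-np.polyval(k,e[:,0])),'y range',q[:,1].min(),q[:,1].max())
E
python3 case.py push1
```

```text
t 3.4 p [ 0.5524 -0.2788  0.0332] xax -1.21 zax [-0.003 -0.    -1.   ] F [-3.3 -0.3  2.5] w 0.0854 ff 1.75
[ 614.5 -274.7] [224.1 110.4] 88.82167053222656 [[557.0, -386.0], [667.0, -388.0], [672.0, -164.0], [562.0, -161.0]]
far edge slope 0.01856418597833679 x at -.28 0.667602842132686 res 0.0010278749417456533 y range -0.38658976970403613 -0.16286192964870974
```

Request:
{"name": "play_rows", "arguments": {
  "delta_pos": [
    [0.1, 0, 0],
    [0.2, 0, 0],
    [0.3, 0, 0],
    [0.4, 0, 0],
    [0.42, 0, 0],
    [0.42, 0, 0],
    [0.42, 0, 0],
    [0.1, 0, 0],
    [-0.6, 0, 0],
    [-1.2, 0, -0.2],
    [-1.2, 0, -1.0],
    [-1.2, 0, -2.0]
  ],
  "spin": [0, 0, 0, 0, 0, 0, 0, 0, 0, 0, 0, 0]
}}

```text
time_s: 4.65
ee_pos: [0.4917, -0.2765, 0.1328]
tcp_rot: [1.0, -0.011, -0.001, -0.001]
contact_force: [1.5, -0.4, 0.6]
gripper_width: 0.0859
finger_force: 0.0
```

Request:
{"name": "play_rows", "arguments": {
  "delta_pos": [
    [0, 0, -1.0],
    [0, 0, -2.0],
    [0, 0, -2.7],
    [0, 0, -2.7]
  ],
  "spin": [0, 0, 0, 0]
}}

```text
time_s: 5.05
ee_pos: [0.497, -0.2781, 0.275]
tcp_rot: [1.0, -0.01, 0.007, 0.003]
contact_force: [0.5, 0.6, 0.2]
gripper_width: 0.0852
finger_force: 0.0
```

```bash
python3 case.py push2; python3 -c "
from h import *
goto(.602,.0685,.2,1.7)"
```

```text
t 5.05 p [ 0.497  -0.2781  0.275 ] xax -1.16 zax [ 0.013 -0.006 -1.   ] F [0.5 0.6 0.2] w 0.0852 ff 0.0
[ 630.  -274.5] [225.2 119.7] 88.11128234863281 [[566.0, -385.0], [686.0, -389.0], [694.0, -164.0], [574.0, -160.0]]
far edge slope 0.02867619050754749 x at -.28 0.6879362797548905 res 0.0011412372803065985 y range -0.3867834030571285 -0.16268049271544172
t 5.1 p [ 0.4953 -0.2775  0.2718] xax -1.15 zax [ 0.008 -0.003 -1.   ] F [-0.3  0.1 -1.3] w 0.0855 ff 0.0
delta [ 1.982 -6.966  1.428] spin -0.571
```

Request:
{"name": "play_rows", "arguments": {
  "delta_pos": [
    [0.2, -0.6, 0],
    [0.4, -1.2, 0],
    [0.55, -1.9, 0],
    [0.75, -2.6, 0],
    [0.9, -3.3, 0],
    [1.1, -4.0, 0],
    [1.3, -4.7, 0],
    [1.5, -5.4, 0],
    [1.7, -6.0, 0],
    [1.85, -6.6, 0],
    [1.94, -6.97, 0],
    [1.94, -6.97, 0]
  ],
  "spin": [-0.05, -0.1, -0.15, -0.2, -0.25, -0.3, -0.35, -0.4, -0.45, -0.5, -0.57, -0.57]
}}

```text
time_s: 6.3
ee_pos: [0.5972, 0.0729, 0.267]
tcp_rot: [1.0, 0.017, -0.001, -0.001]
contact_force: [0.6, -0.5, -0.2]
gripper_width: 0.0853
finger_force: 0.0
```

```bash
python3 -c "
from h import *
goto(.600,.0687,.074,1.7)"
```

```text
t 6.3 p [0.5972 0.0729 0.267 ] xax 1.99 zax [-0.002  0.002 -1.   ] F [ 0.6 -0.5 -0.2] w 0.0853 ff 0.0
delta [0.06  0.092 3.86 ] spin 0.057
```

Request:
{"name": "play_rows", "arguments": {
  "delta_pos": [
    [0, 0, 0.5],
    [0, 0, 1.0],
    [0, 0, 1.5],
    [0, 0, 1.5],
    [0, 0, 1.5],
    [0, 0, 1.5]
  ],
  "spin": [0, 0, 0, 0, 0, 0]
}}

```text
time_s: 6.9
ee_pos: [0.5983, 0.0687, 0.1948]
tcp_rot: [1.0, 0.014, 0.001, 0.0]
contact_force: [1.0, -0.1, -0.3]
gripper_width: 0.0853
finger_force: 0.0
```

```bash
python3 -c "
from h import *
goto(.600,.0687,.074,1.7)"
```

```text
t 6.9 p [0.5983 0.0687 0.1948] xax 1.6 zax [ 0.002  0.    -1.   ] F [ 1.  -0.1 -0.3] w 0.0853 ff 0.0
delta [0.027 0.    2.415] spin -0.02
```

Request:
{"name": "play_rows", "arguments": {
  "delta_pos": [
    [0.03, 0, 0.4],
    [0.03, 0, 0.8],
    [0.03, 0, 1.2],
    [0.03, 0, 1.6],
    [0.03, 0, 1.9],
    [0.03, 0, 2.15],
    [0.03, 0, 2.3],
    [0.03, 0, 2.4],
    [0.03, 0, 2.4],
    [0.03, 0, 2.4]
  ],
  "spin": [0, 0, 0, 0, 0, 0, 0, 0, 0, 0]
}}

```text
time_s: 7.9
ee_pos: [0.5994, 0.0695, 0.0738]
tcp_rot: [1.0, 0.015, 0.001, -0.0]
contact_force: [0.6, -1.4, 0.0]
gripper_width: 0.0858
finger_force: 0.0
```

Request:
{"name": "play_rows", "arguments": {
  "delta_pos": [
    [0, 0, 0],
    [0, 0, 0],
    [0, 0, 0],
    [0, 0, 0],
    [0, 0, 0],
    [0, 0, 0],
    [0, 0, 0],
    [0, 0, 0]
  ],
  "spin": [0, 0, 0, 0, 0, 0, 0, 0],
  "claw": 1,
  "newtons": 25
}}

```text
time_s: 8.7
ee_pos: [0.5993, 0.0693, 0.0739]
tcp_rot: [1.0, 0.014, 0.0, 0.0]
contact_force: [-1.0, -1.1, 5.0]
gripper_width: 0.0493
finger_force: 25.7
```

Request:
{"name": "play_rows", "arguments": {
  "delta_pos": [
    [-0.06, 0, -0.08],
    [-0.15, 0, -0.21],
    [-0.26, 0, -0.36],
    [-0.38, 0, -0.53],
    [-0.5, 0, -0.7],
    [-0.63, 0, -0.88],
    [-0.76, 0, -1.06],
    [-0.88, 0, -1.23],
    [-0.99, 0, -1.38],
    [-0.99, 0, -1.8],
    [-0.99, 0, -2.1],
    [-0.99, 0, -2.2]
  ],
  "spin": [0, 0, 0, 0, 0, 0, 0, 0, 0, 0, 0, 0]
}}

```text
time_s: 9.9
ee_pos: [0.5495, 0.0681, 0.1849]
tcp_rot: [1.0, 0.015, 0.001, -0.0]
contact_force: [-0.3, 0.3, -2.1]
gripper_width: 0.0494
finger_force: 26.4
```

```bash
cat > look.py <<'E'
from h import *
from sys import argv
s,r=state(); c=cam('scene'); P=cloud(c)
g=np.array(s['ee_pos'])-[0,0,.003]; p=(g-np.array(c['xyz']))@Rm(c); K=np.array(c['intrinsics']); uv=(K@p)[:2]/p[2]; print('grasp px',uv)
u,v=uv.astype(int); im=c['color'][max(0,v-75):v+75,max(0,u-100):u+100]
cv2.imwrite(f'pics/{argv[1]}.png',cv2.resize(im,None,fx=4,fy=4,interpolation=cv2.INTER_CUBIC)); np.savez('last.npz',P=P,c=c['color'],g=g)
E
python3 look.py drawn; python3 -c "
from h import *
goto(.4685,-.271,.2,-1.5)"
```

```text
t 9.9 p [0.5495 0.0681 0.1849] xax 1.67 zax [ 0.002  0.    -1.   ] F [-0.3  0.3 -2.1] w 0.0494 ff 26.45
grasp px [249.87218002 209.98404397]
t 9.95 p [0.5496 0.068  0.1848] xax 1.66 zax [ 0.002  0.    -1.   ] F [-0.5  0.  -1.2] w 0.0496 ff 26.45
delta [-1.817  6.731 -0.306] spin 0.633
```

View pics/drawn.png

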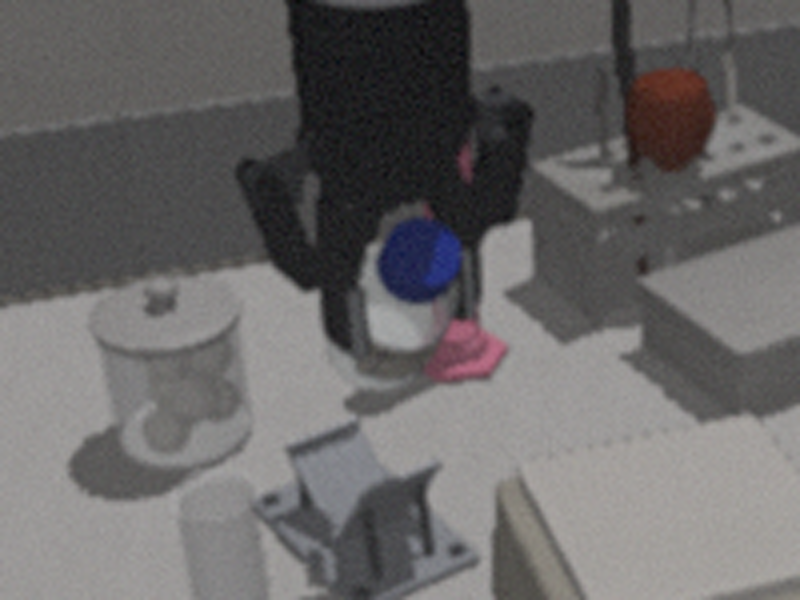

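Request:
{"name": "play_rows", "arguments": {
  "delta_pos": [
    [-0.1, 0.3, -0.3],
    [-0.3, 0.9, -0.6],
    [-0.5, 1.6, -0.6],
    [-0.7, 2.3, -0.6],
    [-0.9, 3.0, -0.6],
    [-1.1, 3.7, -0.6],
    [-1.35, 4.4, -0.6],
    [-1.6, 5.1, -0.6],
    [-1.8, 5.8, -0.6],
    [-1.95, 6.35, -0.6],
    [-2.07, 6.73, -0.6],
    [-2.07, 6.73, -0.6]
  ],
  "spin": [0, 0.1, 0.1, 0.2, 0.2, 0.3, 0.4, 0.4, 0.5, 0.6, 0.63, 0.63]
}}

```text
time_s: 11.15
ee_pos: [0.4535, -0.2745, 0.2122]
tcp_rot: [1.0, -0.016, -0.001, 0.0]
contact_force: [0.5, -0.6, -1.8]
gripper_width: 0.0492
finger_force: 26.5
```

Request:
{"name": "play_rows", "arguments": {
  "delta_pos": [
    [0, 0, 0.5],
    [0, 0, 1.0],
    [0, 0, 1.4],
    [0, 0, 1.6],
    [0, 0, 1.6],
    [0, 0, 1.6]
  ],
  "spin": [0, 0, 0, 0, 0, 0]
}}

```text
time_s: 11.75
ee_pos: [0.4563, -0.2711, 0.1337]
tcp_rot: [1.0, -0.013, 0.0, 0.0]
contact_force: [-0.8, 0.2, -2.4]
gripper_width: 0.0492
finger_force: 26.5
```

```bash
python3 look.py held; python3 - <<'E'
from h import *
for n in ('last.npz',):
    d=np.load(n); C=d['c'].astype(int); P=d['P']; g=d['g']
    m=(C[...,0]>C[...,2]+40)&(C[...,0]>60)&(np.linalg.norm(P-g,axis=-1)<.12); q=P[m]; print(len(q),'cap rel grasp',q.mean(0)-g,q.min(0)-g,q.max(0)-g)
E
python3 -c "
from h import *
goto(.456,-.271,.075,-1.5)"
```

```text
t 11.75 p [ 0.4563 -0.2711  0.1337] xax -1.45 zax [ 0.001 -0.    -1.   ] F [-0.8  0.2 -2.4] w 0.0492 ff 26.53
grasp px [411.61229366 201.97950594]
115 cap rel grasp [-0.02499662  0.00178569  0.03802171] [-0.03716189 -0.01258313  0.02669201] [-0.0116902   0.01872971  0.04696257]
t 11.8 p [ 0.4565 -0.2714  0.1342] xax -1.46 zax [ 0.002 -0.001 -1.   ] F [ 0.7 -0.7 -1.7] w 0.0491 ff 26.53
delta [-0.013 -0.009  1.184] spin 0.007
```

View pics/held.png

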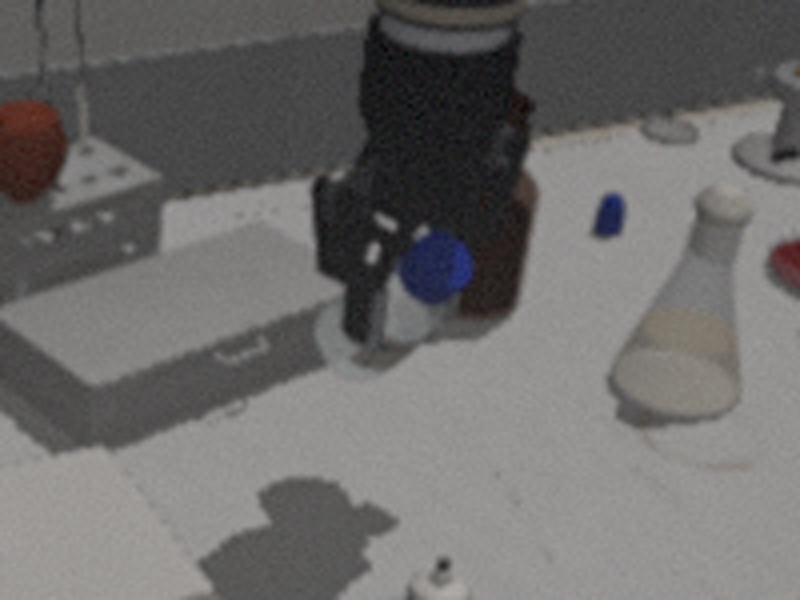

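Request:
{"name": "play_rows", "arguments": {
  "delta_pos": [
    [0, 0, 0.3],
    [0, 0, 0.7],
    [0, 0, 1.0],
    [0, 0, 1.2],
    [0, 0, 1.3],
    [0, 0, 1.38],
    [0, 0, 1.42],
    [0, 0, 1.42]
  ],
  "spin": [0, 0, 0, 0, 0, 0, 0, 0]
}}

```text
time_s: 12.6
ee_pos: [0.456, -0.2716, 0.0626]
tcp_rot: [1.0, -0.013, 0.0, 0.0]
contact_force: [0.2, 0.3, -2.1]
gripper_width: 0.0495
finger_force: 26.5
```

Request:
{"name": "play_rows", "arguments": {
  "delta_pos": [
    [0, 0, 0.04],
    [0, 0, 0.08],
    [0, 0, 0.08]
  ],
  "spin": [0, 0, 0]
}}

```text
time_s: 12.9
ee_pos: [0.4557, -0.2714, 0.0582]
tcp_rot: [1.0, -0.013, -0.0, -0.0]
contact_force: [0.3, 0.6, -1.7]
gripper_width: 0.0493
finger_force: 26.5
```

Request:
{"name": "play_rows", "arguments": {
  "delta_pos": [
    [0, 0, 0.04],
    [0, 0, 0.08],
    [0, 0, 0.08]
  ],
  "spin": [0, 0, 0]
}}

```text
time_s: 13.2
ee_pos: [0.4565, -0.272, 0.0573]
tcp_rot: [1.0, -0.013, 0.001, 0.001]
contact_force: [-6.2, 3.1, 21.9]
gripper_width: 0.0499
finger_force: 27.6
```

Request:
{"name": "play_rows", "arguments": {
  "delta_pos": [
    [0.05, 0, -0.03],
    [0.1, 0, -0.03],
    [0.16, 0, -0.03],
    [0.22, 0, -0.03],
    [0.28, 0, -0.03],
    [0.34, 0, -0.03],
    [0.4, 0, -0.03],
    [0.4, 0, -0.03]
  ],
  "spin": [0, 0, 0, 0, 0, 0, 0, 0]
}}

```text
time_s: 14.0
ee_pos: [0.4752, -0.2726, 0.057]
tcp_rot: [1.0, -0.013, -0.001, 0.0]
contact_force: [-4.0, 0.4, 9.5]
gripper_width: 0.0497
finger_force: 27.7
```

```bash
cat > cap.py <<'E'
from h import *
d=np.load('last.npz'); C=d['c'].astype(int); P=d['P']; g=d['g']
m=(C[...,0]>C[...,2]+40)&(C[...,0]>60)&(np.linalg.norm(P-g,axis=-1)<.12); q=P[m]; print(len(q),'cap rel grasp',q.mean(0)-g,q.min(0)-g,q.max(0)-g,'abs',(q.min(0)+q.max(0))/2)
E
python3 look.py piv1; python3 cap.py
```

```text
t 14.0 p [ 0.4752 -0.2726  0.057 ] xax -1.52 zax [-0.001 -0.001 -1.   ] F [-4.   0.4  9.5] w 0.0497 ff 27.71
grasp px [401.63358669 227.73457003]
23 cap rel grasp [-0.01788197  0.00376566  0.045921  ] [-0.02551223 -0.01195251  0.0317776 ] [-0.00780682  0.0162107   0.05072136] abs [ 0.45853626 -0.27051779  0.09521357]
```

View pics/piv1.png

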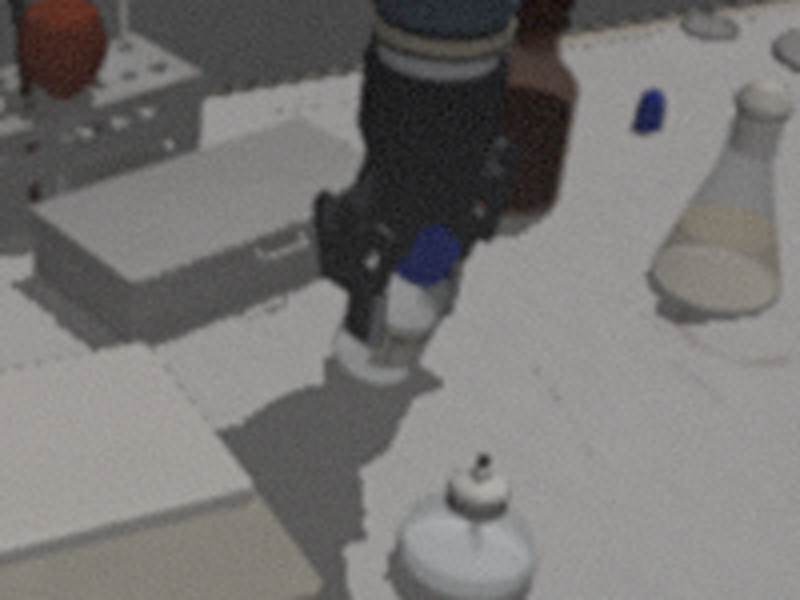

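Request:
{"name": "play_rows", "arguments": {
  "delta_pos": [
    [0.06, 0, 0],
    [0.12, 0, 0],
    [0.18, 0, 0.02],
    [0.24, 0, 0.03],
    [0.3, 0, 0.04],
    [0.36, 0, 0.06],
    [0.38, 0, 0.07],
    [0.38, 0, 0.07]
  ],
  "spin": [0, 0, 0, 0, 0, 0, 0, 0]
}}

```text
time_s: 14.85
ee_pos: [0.4941, -0.2728, 0.0529]
tcp_rot: [1.0, -0.013, -0.001, 0.0]
contact_force: [-3.1, -0.1, 5.2]
gripper_width: 0.0495
finger_force: 26.1
```

```bash
python3 look.py piv2; python3 cap.py
```

```text
t 14.85 p [ 0.4941 -0.2728  0.0529] xax -1.51 zax [-0.002 -0.    -1.   ] F [-3.1 -0.1  5.2] w 0.0495 ff 26.05
grasp px [395.6104652  225.56011588]
14 cap rel grasp [-0.01301349  0.00709552  0.0439298 ] [-0.01531923 -0.00040616  0.0367125 ] [-0.00770856  0.01208287  0.05100708] abs [ 0.4825574  -0.26697414  0.09379324]
```

View pics/piv2.png

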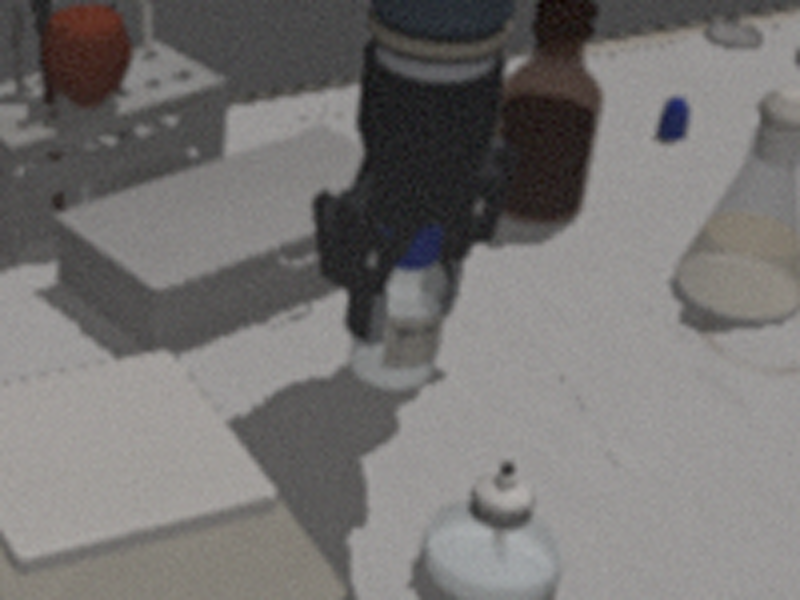

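Request:
{"name": "play_rows", "arguments": {
  "delta_pos": [
    [0.03, 0, 0.03],
    [0.05, 0, 0.05],
    [0.05, 0, 0.05]
  ],
  "spin": [0, 0, 0]
}}

```text
time_s: 15.2
ee_pos: [0.4974, -0.273, 0.0515]
tcp_rot: [1.0, -0.013, 0.0, 0.0]
contact_force: [-3.5, 0.8, 10.7]
gripper_width: 0.0495
finger_force: 26.7
```

Request:
{"name": "play_rows", "arguments": {
  "delta_pos": [
    [0, 0, 0],
    [0, 0, 0],
    [0, 0, 0],
    [0, 0, 0],
    [0, 0, 0],
    [0, 0, -0.3],
    [0, 0, -1],
    [0, 0, -2],
    [0, 0, -3],
    [0, 0, -4],
    [0, 0, -4.6],
    [0, 0, -4.6]
  ],
  "spin": [0, 0, 0, 0, 0, 0, 0, 0, 0, 0, 0, 0],
  "claw": -1
}}

```text
time_s: 16.4
ee_pos: [0.4996, -0.2735, 0.2866]
tcp_rot: [1.0, -0.013, 0.005, 0.003]
contact_force: [-0.4, -0.8, -0.2]
gripper_width: 0.0852
finger_force: 0.0
```

```bash
python3 case.py placed; python3 - <<'E'
from h import *
c=cam('scene'); P=cloud(c); C=c['color'].astype(int)
m=(C[...,0]>C[...,2]+40)&(C[...,0]>60)&(abs(P[...,0]-.49)<.05)&(abs(P[...,1]+.27)<.06); q=P[m]; print('cap scene',len(q),q.min(0),q.max(0))
cv2.imwrite('pics/placeds.png',c['color'])
c=cam('top'); P=cloud(c); C=c['color'].astype(int); np.savez('top1.npz',P=P,c=c['color'])
for n,x,y,r,z in (('bottle',.494,-.271,.045,.02),('amber',.579,-.489,.06,.02),('flask',.427,-.51,.06,.02),('lamp',.331,-.18,.06,.02),('jar',.761,.111,.06,.02)):
    q=P[(abs(P[...,0]-x)<r)&(abs(P[...,1]-y)<r)&(P[...,2]>z)&(P[...,2]<.16)]; b=cv2.minEnclosingCircle((q[:,:2]*1000).astype(np.float32)); print(n,len(q),b,np.percentile(q[:,2],98))
goto(.446,.2013,.283,-1.5)
E
```

```text
t 16.4 p [ 0.4996 -0.2735  0.2866] xax -1.49 zax [ 0.011 -0.005 -1.   ] F [-0.4 -0.8 -0.2] w 0.0852 ff 0.0
[ 581.  -273.6] [224.4 219.9] 88.665771484375 [[468.0, -383.0], [688.0, -388.0], [694.0, -164.0], [474.0, -159.0]]
far edge slope 0.024684829980527234 x at -.28 0.6878901574787956 res 0.0009367274867973372 y range -0.3867827499850682 -0.16298454496509446
cap scene 86 [ 0.48503948 -0.28862358  0.08661755] [ 0.5180688  -0.25453472  0.10351476]
bottle 56 ((484.98028564453125, -257.80096435546875), 16.84348487854004) 0.09341852927630269
amber 650 ((581.4259033203125, -492.3790588378906), 34.95231628417969) 0.1541773023616271
flask 602 ((428.0892028808594, -512.8115234375), 37.76922607421875) 0.1418190666001361
lamp 509 ((331.6768798828125, -179.7551727294922), 35.294010162353516) 0.0655750420158858
jar 808 ((762.03857421875, 110.00690460205078), 42.1392822265625) 0.10198457562185834
t 16.55 p [ 0.4966 -0.2722  0.2796] xax -1.48 zax [-0.001  0.    -1.   ] F [-1.2 -0.2 -0.2] w 0.0855 ff 0.0
delta [-1.257 -9.441 -0.064] spin 0.003
```

View pics/placeds.png

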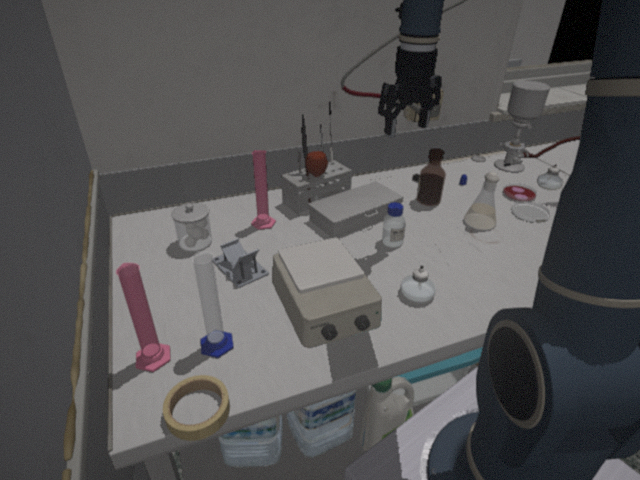

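```bash
python3 - <<'E'
from h import *
d=np.load('top1.npz'); P=d['P']; C=d['c'].astype(int)
p=(C[...,2]>C[...,1]+35)&(P[...,1]>.2)&(P[...,0]>.35)&(P[...,0]<.6)
for z0,z1 in((0.001,.025),(.025,.1),(.1,.25)):
    q=P[p&(P[...,2]>z0)&(P[...,2]<z1)]; print('pink',len(q),q[:,:2].min(0) if len(q) else '',q[:,:2].max(0) if len(q) else '')
for n,f in(('top','top1.npz'),('scene','scene0.npz')):
    P=np.load(f)['P']; C=np.load(f)['c'].astype(int)
    for z0,z1 in((.05,.1),(.1,.15),(.15,.185),(.185,.21)):
        q=P[(abs(P[...,0]-.446)<.04)&(abs(P[...,1]-.201)<.04)&(P[...,2]>z0)&(P[...,2]<z1)]
        if len(q): print(n,z0,len(q),np.percentile(q[:,:2],[2,50,98],axis=0).round(4).tolist())
    B=(C[...,0]>C[...,2]+40)&(C[...,0]>60)&(abs(P[...,0]-.446)<.05)&(abs(P[...,1]-.201)<.05); q=(P[B][:,:2]*1000).astype(np.float32); print(n,cv2.minEnclosingCircle(q))
E
```

```text
pink 180 [0.45456772 0.27664176] [0.51096408 0.32749254]
pink 70 [0.46783318 0.28902417] [0.49571449 0.32172244]
pink 110 [0.46693455 0.29038315] [0.49937476 0.32318937]
top 0.05 59 [[0.433, 0.1916], [0.4462, 0.1983], [0.4596, 0.2213]]
top 0.1 70 [[0.4339, 0.1914], [0.446, 0.2075], [0.459, 0.2212]]
top 0.15 61 [[0.4328, 0.1918], [0.4455, 0.2115], [0.4608, 0.2205]]
top 0.185 45 [[0.4303, 0.1909], [0.4477, 0.2106], [0.4628, 0.2214]]
top ((446.05242919921875, 206.71340942382812), 29.625638961791992)
scene 0.05 405 [[0.4344, 0.1929], [0.4378, 0.2092], [0.4505, 0.2192]]
scene 0.1 449 [[0.4345, 0.1922], [0.4381, 0.2093], [0.4511, 0.2192]]
scene 0.15 441 [[0.4342, 0.1921], [0.4393, 0.2068], [0.4654, 0.2191]]
scene 0.185 208 [[0.4342, 0.1896], [0.455, 0.2041], [0.4672, 0.2194]]
scene ((448.24053955078125, 205.7984161376953), 29.656587600708008)
```

Request:
{"name": "play_rows", "arguments": {
  "delta_pos": [
    [-0.05, -0.4, 0],
    [-0.15, -1.2, 0],
    [-0.25, -2.0, 0],
    [-0.37, -2.9, 0],
    [-0.5, -3.8, 0],
    [-0.62, -4.7, 0],
    [-0.74, -5.6, 0],
    [-0.85, -6.5, 0],
    [-0.96, -7.4, 0],
    [-1.07, -8.3, 0],
    [-1.18, -9.1, 0],
    [-1.24, -9.53, 0]
  ],
  "spin": [0, 0, 0, 0, 0, 0, 0, 0, 0, 0, 0, 0]
}}

```text
time_s: 17.75
ee_pos: [0.4456, 0.2088, 0.2783]
tcp_rot: [1.0, -0.01, -0.002, -0.0]
contact_force: [0.7, 0.7, 0.1]
gripper_width: 0.0848
finger_force: 0.0
```

Request:
{"name": "play_rows", "arguments": {
  "delta_pos": [
    [0, 0, 0],
    [0, 0, 0],
    [0, 0, 0],
    [0, 0, 0]
  ],
  "spin": [0, 0, 0, 0]
}}

```text
time_s: 18.15
ee_pos: [0.4479, 0.2039, 0.2794]
tcp_rot: [1.0, -0.014, -0.0, 0.0]
contact_force: [-0.9, -0.6, -1.2]
gripper_width: 0.0852
finger_force: 0.0
```

```bash
python3 - <<'E'
from h import *
goto(.447,.206,.155,-1.5)
c=cam('top'); P=cloud(c); C=c['color'].astype(int)
a=(abs(P[...,0]-.495)<.06)&(abs(P[...,1]+.271)<.06)
for z0,z1 in((.02,.08),(.08,.11)):
    q=P[a&(P[...,2]>z0)&(P[...,2]<z1)]; print(z0,len(q),np.percentile(q,[3,97],axis=0).round(4).tolist())
E
python3 case.py clear
```

```text
t 18.15 p [0.4479 0.2039 0.2794] xax -1.63 zax [-0.001 -0.001 -1.   ] F [-0.9 -0.6 -1.2] w 0.0852 ff 0.0
delta [-0.017 -0.045  2.487] spin -0.026
0.02 166 [[0.4694, -0.2918, 0.025], [0.5197, -0.2452, 0.0772]]
0.08 145 [[0.4811, -0.2849, 0.0861], [0.5128, -0.2543, 0.1049]]
t 18.2 p [0.4479 0.2041 0.2795] xax -1.62 zax [-0.    -0.001 -1.   ] F [ 0.1 -0.7  0.4] w 0.0855 ff 0.0
[ 581.2 -274.1] [224.5 219.9] 88.90799713134766 [[469.0, -384.0], [689.0, -388.0], [693.0, -164.0], [473.0, -160.0]]
far edge slope 0.024532984616642658 x at -.28 0.6879827062511074 res 0.0011387650067419344 y range -0.3865112426336855 -0.16292192701497105
```

Request:
{"name": "play_rows", "arguments": {
  "delta_pos": [
    [-0.02, -0.04, 0.3],
    [-0.02, -0.04, 0.7],
    [-0.02, -0.04, 1.1],
    [-0.02, -0.04, 1.5],
    [-0.02, -0.04, 1.9],
    [-0.02, -0.04, 2.2],
    [-0.02, -0.04, 2.4],
    [-0.02, -0.04, 2.49],
    [-0.02, -0.04, 2.49]
  ],
  "spin": [0, 0, 0, 0, 0, 0, 0, 0, 0]
}}

```text
time_s: 19.15
ee_pos: [0.4467, 0.2072, 0.1551]
tcp_rot: [1.0, -0.013, -0.0, 0.0]
contact_force: [0.3, 0.6, -0.3]
gripper_width: 0.0854
finger_force: 0.0
```

Request:
{"name": "play_rows", "arguments": {
  "delta_pos": [
    [0, 0, 0],
    [0, 0, 0],
    [0, 0, 0],
    [0, 0, 0],
    [0, 0, 0],
    [0, 0, 0],
    [0, 0, 0],
    [0, 0, 0],
    [0, 0, 0],
    [0, 0, 0]
  ],
  "spin": [0, 0, 0, 0, 0, 0, 0, 0, 0, 0],
  "claw": 1,
  "newtons": 30
}}

```text
time_s: 20.15
ee_pos: [0.447, 0.2075, 0.1556]
tcp_rot: [1.0, -0.013, 0.0, -0.0]
contact_force: [-0.7, -0.7, 5.7]
gripper_width: 0.0311
finger_force: 29.7
```

Request:
{"name": "play_rows", "arguments": {
  "delta_pos": [
    [0, 0, -0.2],
    [0, 0, -0.6],
    [0, 0, -1.1],
    [0, 0, -1.6],
    [0, 0, -2.1],
    [0, 0, -2.5],
    [0, 0, -2.8],
    [0, 0, -3.0],
    [0, 0, -3.0]
  ],
  "spin": [0, 0, 0, 0, 0, 0, 0, 0, 0]
}}

```text
time_s: 21.05
ee_pos: [0.4469, 0.2078, 0.3063]
tcp_rot: [1.0, -0.013, 0.001, -0.0]
contact_force: [0.1, 0.6, -1.2]
gripper_width: 0.0313
finger_force: 29.4
```

Request:
{"name": "play_rows", "arguments": {
  "delta_pos": [
    [0.15, 0.25, 0],
    [0.5, 0.8, 0],
    [0.9, 1.4, 0],
    [1.3, 2.0, 0],
    [1.7, 2.6, 0],
    [2.1, 3.2, 0],
    [2.5, 3.8, 0],
    [2.9, 4.4, 0],
    [3.3, 5.0, 0],
    [3.7, 5.5, 0],
    [3.93, 5.86, 0],
    [3.93, 5.86, 0]
  ],
  "spin": [0, 0, 0, 0, 0, 0, 0, 0, 0, 0, 0, 0]
}}

```text
time_s: 22.25
ee_pos: [0.6358, -0.0948, 0.3028]
tcp_rot: [1.0, -0.016, -0.002, 0.001]
contact_force: [-0.2, 0.4, -1.5]
gripper_width: 0.0309
finger_force: 29.4
```

Request:
{"name": "play_rows", "arguments": {
  "delta_pos": [
    [0, 0, 0.3],
    [0, 0, 0.8],
    [0, 0, 1.3],
    [0, 0, 1.6],
    [0, 0, 1.8],
    [0, 0, 1.8],
    [0, 0, 1.8]
  ],
  "spin": [0, 0, 0, 0, 0, 0, 0]
}}

```text
time_s: 22.95
ee_pos: [0.636, -0.0902, 0.216]
tcp_rot: [1.0, -0.013, 0.001, -0.0]
contact_force: [0.9, -0.3, -1.2]
gripper_width: 0.0313
finger_force: 29.4
```

```bash
python3 look.py cyl; python3 - <<'E'
from h import *
d=np.load('last.npz'); C=d['c'].astype(int); P=d['P']; g=d['g']; print('g',g)
a=(np.linalg.norm(P[...,:2]-g[:2],axis=-1)<.06)
q=P[a&(C[...,0]>C[...,2]+40)&(C[...,0]>50)&(P[...,2]<g[2]-.08)]; print('foot',len(q),q.min(0),q.max(0),cv2.minEnclosingCircle((q[:,:2]*1000).astype(np.float32)))
d=np.load('top1.npz'); C=d['c'].astype(int); P=d['P']
q=P[(C[...,2]>C[...,1]+35)&(abs(P[...,1]+.06)<.07)&(abs(P[...,0]-.75)<.08)&(P[...,2]>.005)]; print('pink2',q.min(0),q.max(0))
goto(.636,-.0907,.16,-1.5)
E
```

```text
t 22.95 p [ 0.636  -0.0902  0.216 ] xax -1.46 zax [ 0.001  0.    -1.   ] F [ 0.9 -0.3 -1.2] w 0.0313 ff 29.39
grasp px [294.69515083 158.2691348 ]
g [ 0.63599465 -0.0901978   0.21296594]
foot 137 [ 0.60926008 -0.11936489  0.06481267] [ 0.66203538 -0.06541232  0.0833255 ] ((636.413818359375, -91.44808959960938), 29.191831588745117)
pink2 [ 0.71380624 -0.09112092  0.00503616] [ 0.76573868 -0.03723545  0.18999909]
t 23.0 p [ 0.6363 -0.0903  0.2165] xax -1.47 zax [ 0.002 -0.    -1.   ] F [-0.7  0.1 -1.1] w 0.0312 ff 29.39
delta [-0.008  0.007  1.13 ] spin 0.005
```

View pics/cyl.png

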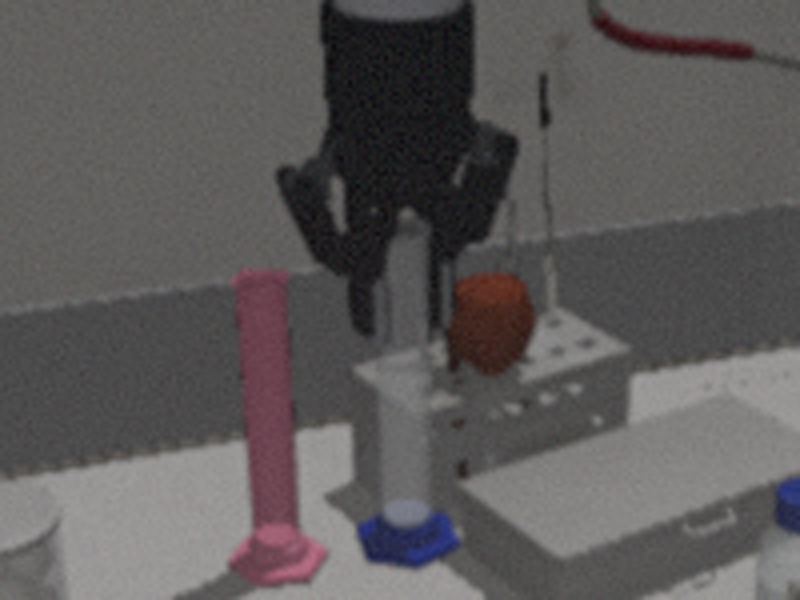

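Request:
{"name": "play_rows", "arguments": {
  "delta_pos": [
    [0, 0, 0.2],
    [0, 0, 0.5],
    [0, 0, 0.8],
    [0, 0, 1.0],
    [0, 0, 1.1],
    [0, 0, 1.15],
    [0, 0, 1.19],
    [0, 0, 1.19],
    [0, 0, 1.19]
  ],
  "spin": [0, 0, 0, 0, 0, 0, 0, 0, 0]
}}

```text
time_s: 23.9
ee_pos: [0.6359, -0.0906, 0.1563]
tcp_rot: [1.0, -0.013, 0.0, 0.0]
contact_force: [0.1, -0.6, -0.3]
gripper_width: 0.0309
finger_force: 29.3
```

Request:
{"name": "play_rows", "arguments": {
  "delta_pos": [
    [0, 0, 0.02],
    [0, 0, 0.03],
    [0, 0, 0.03]
  ],
  "spin": [0, 0, 0]
}}

```text
time_s: 24.2
ee_pos: [0.6363, -0.0907, 0.1557]
tcp_rot: [1.0, -0.013, 0.001, 0.0]
contact_force: [-1.2, -0.1, 5.1]
gripper_width: 0.0314
finger_force: 29.6
```

Down on the bench; release and rise.

Request:
{"name": "play_rows", "arguments": {
  "delta_pos": [
    [0, 0, 0],
    [0, 0, 0],
    [0, 0, 0],
    [0, 0, 0],
    [0, 0, 0],
    [0, 0, 0],
    [0, 0, -0.3],
    [0, 0, -0.8],
    [0, 0, -1.4],
    [0, 0, -2.0],
    [0, 0, -2.5],
    [0, 0, -2.5]
  ],
  "spin": [0, 0, 0, 0, 0, 0, 0, 0, 0, 0, 0, 0],
  "claw": -1
}}

```text
time_s: 25.4
ee_pos: [0.6378, -0.0904, 0.2851]
tcp_rot: [1.0, -0.013, 0.005, 0.0]
contact_force: [0.5, 0.5, -0.2]
gripper_width: 0.0854
finger_force: 0.0
```

Request:
{"name": "play_rows", "arguments": {
  "delta_pos": [
    [-0.4, 0, 0],
    [-1.0, 0, 0],
    [-1.7, 0, 0],
    [-2.4, 0, 0],
    [-3.0, 0, 0],
    [-3.3, 0, 0],
    [-3.3, 0, 0],
    [-3.3, 0, 0]
  ],
  "spin": [0, 0, 0, 0, 0, 0, 0, 0]
}}

```text
time_s: 26.2
ee_pos: [0.4716, -0.0863, 0.2797]
tcp_rot: [1.0, -0.013, 0.001, 0.0]
contact_force: [-0.2, 0.7, -0.0]
gripper_width: 0.0854
finger_force: 0.0
```

```bash
python3 - <<'E'
from h import *
state()
for n in('scene','top'):
    c=cam(n); P=cloud(c); C=c['color'].astype(int); cv2.imwrite(f'pics/end_{n}.png',c['color'])
    B=(C[...,0]>C[...,2]+40)&(C[...,0]>50)
    for k,x,y in(('cyl',.636,-.0907),('bot',.4955,-.2695)):
        a=(abs(P[...,0]-x)<.06)&(abs(P[...,1]-y)<.05)
        q=P[a&B]; print(n,k,'blue',len(q),q.min(0).round(4),q.max(0).round(4))
        q=P[a&(P[...,2]>.15)&(P[...,2]<.2)]
        if len(q): print(n,k,'tube',len(q),np.percentile(q,[3,97],axis=0).round(4).tolist())
E
python3 case.py end2
```

```text
t 26.2 p [ 0.4716 -0.0863  0.2797] xax -1.49 zax [ 0.002 -0.    -1.   ] F [-0.2  0.7 -0. ] w 0.0854 ff 0.0
scene cyl blue 109 [ 0.611  -0.1192  0.0059] [ 0.6626 -0.0686  0.0246]
scene cyl tube 317 [[0.6237, -0.1061, 0.1515], [0.6545, -0.0771, 0.1936]]
scene bot blue 97 [ 0.485  -0.2861  0.0845] [ 0.5169 -0.2547  0.1036]
top cyl blue 169 [ 0.6084 -0.1199 -0.0088] [ 0.6551 -0.0636  0.1947]
top cyl tube 80 [[0.6202, -0.1041, 0.1548], [0.6509, -0.0748, 0.1946]]
top bot blue 127 [ 0.4835 -0.2892  0.071 ] [ 0.5129 -0.2537  0.107 ]
t 26.3 p [ 0.472  -0.0862  0.2794] xax -1.47 zax [ 0.001  0.    -1.   ] F [-0.5 -1.4  0.3] w 0.0854 ff 0.0
[ 579.3 -272.9] [225.2 220.9] 88.03723907470703 [[465.0, -382.0], [686.0, -389.0], [694.0, -164.0], [473.0, -157.0]]
far edge slope 0.03239653565378452 x at -.28 0.6882233791927733 res 0.0010848059244178145 y range -0.38656842774416345 -0.16284889683225257
```

View pics/end_scene.png

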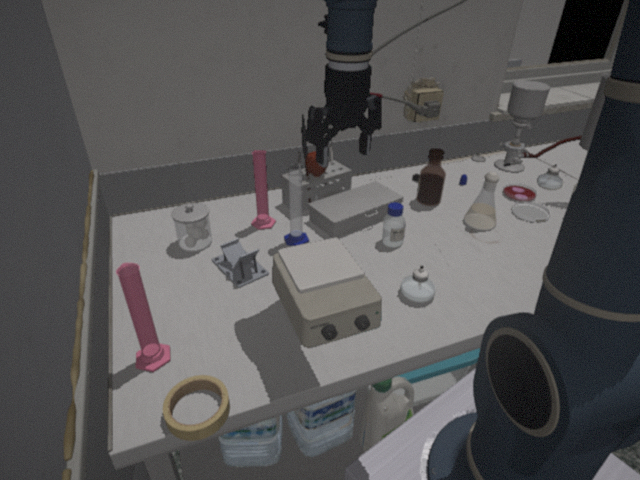

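The picture shows the cylinder upright at (296,215) off the case's left end. The bottle stands upright at (394,228) in front of the case, the case lies parallel to the rack, and the bystanders haven't moved. I'm handing the job in.

```bash
python3 -c "
from cell import env
print(env.finish_job())"
```

```text
the job is handed in; nothing more can be done
None
```

The job is handed in at about 26 s of the 72 s allowed, with no verdict returned: by camera, the case is parallel to the rack about 3 cm clear, the bottle stands upright about 6 cm in front of its middle, the cylinder stands upright about 4 cm off its left end, and the lamp, flask, amber bottle and jar show no movement.

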